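# Right an overturned specimen box and scan its label

### The job

The specimen box on the black desk mat was left upside down, so its barcode label is hidden: turn it over gently so that it lies on its base, lid and label up, on the mat. Then take the hand scanner and hold it still for a full second about 10 cm above the label, its window pointing squarely at the middle of the label and the width of the window running across all the bars; afterwards lay the scanner back down on the mat the way it was lying. Do not drop the box or the scanner, let the box topple, or disturb the pod, the bean tray, the book and the mug.

Things in the scene. Friction and masses are not known exactly. Their poses are not given: they have to be found in the camera images.
- mat: thin black desk mat, 310 x 840 mm, 3 mm thick, flat on the desk and fixed to it; origin under its centre (desk level), x across its 310 mm, y along its 840 mm. Its top is 3 mm above the desk.
- box: closed rigid buff card specimen box, 120 mm long (its x), 60 wide (y), 50 high (z), 0.15 to 0.31 kg; flush sides, lid stays on. Origin at its centre; z points out of the lid, so down at the start; long axis within 25 degrees of world y. A light line runs round the sides 17 mm from the lid face. It can be pinched across its 60 mm width, lying or on end, near an upper edge too.
- label (a point): centre of the white barcode label, 80 x 40 mm, in the middle of the lid's outer face (25 mm from the box centre along its z). Same axes as the box: z out of the lid, x along the row of bars (each bar runs along y).
- scanner: grey bent-neck hand scanner, 195 mm long, 0.14 to 0.28 kg, lying on handle heel and rear lip of the nose. Origin under its middle at mat level; x level to the nose (away from the robot within 37 degrees), y across, z up. Handle 38 mm wide, 31 thick, rising 16 degrees from heel (x -110) to bend (x +45); the nose bends down, 74 mm wide; top 75 mm high.
- handle (a point): point on the centre line of the scanner's handle to pinch across its 38 mm width, at x = -10 mm, 40 mm above its underside; same axes as the scanner.
- window (a point): centre of the reading window (62 x 20 mm) in the nose end, at scanner x = +72.5, z = +8.5 mm. Its z is the viewing direction out of the window: 60 degrees below the scanner's x, in its x-z plane. Its y is the scanner's y, along the 62 mm width of the window (the scan line).
- pod: bystander: brown ridged cacao pod, 190 mm long, 75 mm thick, lying on the mat; origin under its middle, x along it
- beans: bystander: shallow card tray with six beans, 75 x 110 x 20 mm, on the mat; origin under its centre
- book: bystander: thick book, 155 x 215 x 44 mm, on the desk beyond the mat; origin under its centre
- mug: bystander: white mug, 82 mm wide, 95 mm high, on the desk beyond the mat; origin under its centre
Mind the look-alikes: they are no part of the job. Of the things that look like the scanner, take the one that is farthest from the robot's base at the start.

How it is judged:
On the way, in this order (a step that is already met when the one before it is completed fails the run):
1. the box lies right way up on its base on the mat, lid and label up, still and let go (angle between box's own z axis and vertical below 0.08 rad and height (world z) of box between 0.024 and 0.033 m and x of box in the frame of mat between -0.135 and 0.135 m and y of box in the frame of mat between -0.38 and 0.38 m and linear speed of box below 0.02 m/s and angular speed of box below 0.15 rad/s and contact force between the fingers and box below 0.05 N), for 0.2 s.
2. scanner held still 1 s: window 60 to 150 mm from the label, aimed within 15 mm of its centre and 23 degrees of square, window width within 20 degrees of the row of bars (x of label in the frame of window between -0.015 and 0.015 m and y of label in the frame of window between -0.015 and 0.015 m and z of label in the frame of window between 0.06 and 0.15 m and z of window in the frame of label above 0.04 m and angle between the z axis of window and the z axis of label, either way round below 0.4 rad and angle between the y axis of window and the x axis of label, either way round below 0.35 rad and linear speed of scanner below 0.02 m/s and angular speed of scanner below 0.15 rad/s and angle between box's own z axis and vertical below 0.08 rad), for 1 s.
At the end, for the whole second after the job is handed in: The box lies lid up on its base (within 5 degrees) and the scanner lies on its heel and nose as at the start (within 7 degrees), both on the mat, their origins at least 20 mm (mat x) and 40 mm (mat y) inside its edges, still and let go (all of step 1 and angle between scanner's own z axis and vertical below 0.12 rad and height (world z) of scanner below 0.012 m and x of scanner in the frame of mat between -0.135 and 0.135 m and y of scanner in the frame of mat between -0.38 and 0.38 m and linear speed of scanner below 0.02 m/s and angular speed of scanner below 0.15 rad/s and contact force between the fingers and scanner below 0.05 N); the robot touches nothing.
It fails at once if the box is dropped or topples (over 0.6 m/s or 7 rad/s while no finger touches it) (contact force between the fingers and box below 0.02 N and (linear speed of box above 0.6 m/s or angular speed of box above 7 rad/s)).
It fails at once if the scanner is dropped or thrown (over 0.6 m/s or 7 rad/s while no finger touches it) (contact force between the fingers and scanner below 0.02 N and (linear speed of scanner above 0.6 m/s or angular speed of scanner above 7 rad/s)).
It fails at once if the pod, bean tray, book or mug is shifted by more than 25 mm (distance of any of pod, beans, book, mug from where it was at the start of the episode above 0.025 m).
It also fails if it takes over 72 s, if anything falls off the work surface, if the arm or the gripper's body presses on something with over 40 N, if the wrist force passes 120 N, or if a joint passes its speed limit or range.

### The arm

A 6-joint arm with a two-finger parallel gripper is mounted at the origin on the work surface. World frame = base frame: x ahead of the robot, y to its left, z up, the work surface at z = 0. Lengths are in m, angles in rad, forces in N, time in s.
With the tool pointing down it reaches from about 0.275 to 0.725 m from the base axis. Payload 15.9 kg.
Tool frame: the origin (TCP) lies between the finger pads; the fingertips stand 14 mm ahead of it and the grasp point (between the pads) lies 5 mm behind it; z points along the fingers, y is the line along which they close (so a half turn about z gives the same grasp; the last joint's range is limited). The gripper opens to 85 mm and grips with 20 to 120 N. Pads are 22 mm wide; open, the fingers measure 114 mm over their backs; the gripper's body (76 mm by 85 mm) begins 54 mm behind the grasp point. The pads swing forward as they close: fully open they stand 13 mm farther back than shut.
Start: joints at [-1.293, 0.213, -0.034, 1.323, 0, 1.571], TCP at [0.137, -0.481, 0.245] pointing down, gripper open.
Joint ranges: [-2.98, 2.98], [-0.74, 1.72], [-1.14, 1.35], [-2.1, 2.04], [-1.57, 1.44], [-3.14, 3.14]. Speed limits (rad/s): [1.89, 1.89, 2.39, 2.57, 3.14, 3.14].

### API

Orientations are given as a unit quaternion [x, y, z, w].
In Python, from cell import arm gives the robot as it stands. The module is installed in compiled form; this text tells all that it offers.
- The arm moves only by the tool arm_command, never from a script. Its argument "increments" is a list of rows, each a list of 7 numbers: the shift along the world's x, y, z in cm, then the turn, a rotation vector about the world's x, y, z in degrees, then the closure in counts, from 0 (fully open) to 255 (shut). A call has 1 to 12 rows; each row is the pose to reach, as a shift and turn from the pose commanded when the call began; what a row does not reach only later rows make up. A row lasts 1/10 s, in which the tool goes at most 50 mm and 8.59 degrees, less where a joint would pass 70% of its speed; a pose out of reach is approached as far as the arm can. A call with a gripper value outside its range is refused whole. The fingers move at their own pace and stop on an object; "newtons" is the grip in N (left out, the last holds). Time passes only in rows, so rows that repeat a pose let the fingers close. It gives the time, the measured TCP pose, the force, the opening and the grip force at its end, in the units of the state.
- arm.sense(): the state, without advancing time (a new reading comes with each control period).
- arm.get_image(name): name is "side" or "top"; returns (picture, depth): 480x640x3 uint8, red, green, blue; 480x640 float32, m along the optical axis (not along the pixel's ray), 0 where there is no reading.
- arm.camera_model(name): a dict with "intrinsics" (3x3 intrinsics, pixels), "view" (4x4, takes a point from world to camera coordinates). Camera axes: x right, y down, z forward; pixel columns grow to the right and rows downward; lengths in m; the calibration is good to about 2 mm. A picture is of the moment at which its call begins. camera_model takes no time and is no camera call.
- arm.hand_in(): hands the job in; it is judged then, once.
The state is a dict: "time": time; "q": joint angles; "dq": joint speeds; "joint_torque": joint torques, N m; "eef_pos": TCP position; "tcp_rot": TCP orientation; "wrist_force": force on the tool from outside, world axes, zero at the start; "wrist_torque": the same for the moment, N m; "gripper_width": finger opening in m; "finger_force": force on a finger pad.
Only numpy, scipy, OpenCV 4.12 (cv2) and the standard library are available. Lean on these libraries where they do the work, as an engineer would, in place of code of your own. Each camera call takes 0.05 s, during which the arm holds its last target. There are 200 camera calls.

## Working session

There is one attempt and no reset: what is moved stays moved. The work goes in short steps, Python scripts to look and compute and a tool call to move; the robot and the scene stay as the last step left them, time stands still between calls to the robot, and variables do not carry over. Pictures are saved under pics/ and viewed, at most 10 in all, crops included, and the job is handed in when it is done.

Besides the shell and the picture viewer there is one more tool, called by a JSON object that holds its "name" and its "arguments", one argument or row to a line. arm_command: Moves the arm, as the interface text tells. Its arguments: {"type":"object","properties":{"increments":{"type":"array"},"newtons":{"type":"number"}},"required":["increments"]}

```bash
mkdir -p pics
cat > h.py <<'E'
import numpy as np, cv2
from cell import arm
def grab(n,save=None):
    p,d=arm.get_image(n); p=np.array(p); d=np.array(d)
    np.savez('last_%s.npz'%n,p=p,d=d)
    if save: cv2.imwrite('pics/'+save,p[:,:,::-1])
    return p,d
def cam(n):
    m=arm.camera_model(n); return np.array(m['intrinsics']),np.array(m['view'])
def cloud(n,d):
    K,V=cam(n); v,u=np.mgrid[:480,:640]
    c=np.stack([(u-K[0,2])/K[0,0]*d,(v-K[1,2])/K[1,1]*d,d],-1)
    R=V[:3,:3]; return (c-V[:3,3])@R
def ray(n,uv,z):
    K,V=cam(n); R=V[:3,:3]; o=-R.T@V[:3,3]
    r=R.T@np.linalg.inv(K)@np.array([*uv,1.]); return o+r*(z-o[2])/r[2]
def proj(n,P):
    K,V=cam(n); c=V[:3,:3]@np.array(P)+V[:3,3]; p=K@c; return p[:2]/p[2]
E
python3 - <<'E'
from h import *
for n in ('side','top'):
    p,d=grab(n,n+'0.png'); K,V=cam(n); print(n,K[0,0],-V[:3,:3].T@V[:3,3],V[2,:3],(d==0).mean())
print({k:np.round(v,3) for k,v in arm.sense().items()})
E
```

```text
side 552.4880922143062 [ 0.45186388 -0.89414927  0.9335927 ] [ 0.02765391  0.72219277 -0.69113881] 0.004134114583333333
top 592.057411052714 [0.24715655 0.0102048  1.4559914 ] [ 0.16234315  0.01139268 -0.98666859] 0.003938802083333333
{'time': np.float64(0.1), 'q': array([-1.293,  0.213, -0.035,  1.323,  0.   ,  1.571]), 'dq': array([-0.001, -0.001,  0.001, -0.   , -0.003,  0.001]), 'joint_torque': array([ 0.0000e+00, -6.8725e+01,  4.8781e+01,  1.2000e-02,  0.0000e+00,
       -0.0000e+00]), 'eef_pos': array([ 0.137, -0.481,  0.245]), 'tcp_rot': array([ 0.99 ,  0.138, -0.   , -0.   ]), 'wrist_force': array([-0.16 , -0.394, -0.689]), 'wrist_torque': array([ 0.025, -0.01 ,  0.015]), 'finger_force': np.float64(0.0), 'gripper_width': np.float64(0.085)}
```

View pics/top0.png

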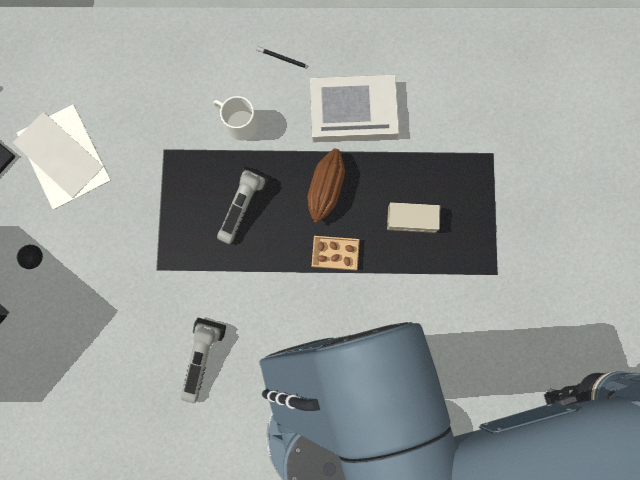

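View pics/side0.png

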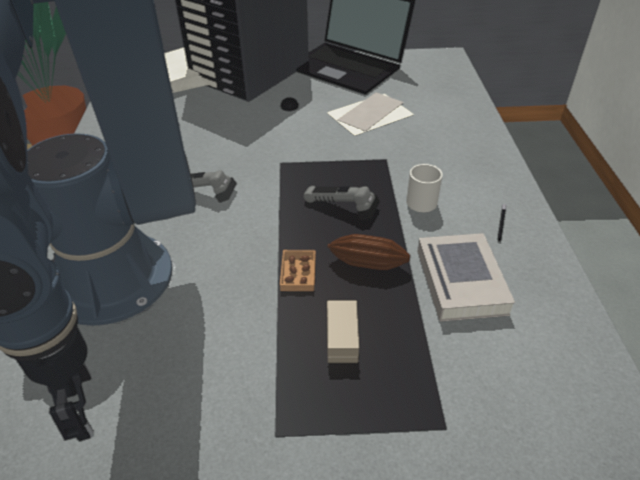

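Top view: the box is at (414,217) and the pod at (326,186). The bean tray is at (336,253), the book at (354,107) and the mug at (237,112). There are two scanner-like things: A on the mat at (241,206) and B on the desk at (203,358). A fits because it is farther from the base and lies on the mat with its nose away from the robot. I'll measure it and confirm it with a crop.

```bash
cat > m.py <<'E'
from h import *
def rect(P):
    (c,s,a)=cv2.minAreaRect(P[:,:2].astype(np.float32)*1000); return np.round(c,1),np.round(s,1),round(a,1)
E
python3 - <<'E'
from m import *
z=np.load('last_top.npz'); p,d=z['p'],z['d']; C=cloud('top',d)
print('mat corners',[np.round(ray('top',u,.003)[:2],3) for u in [(164,150),(494,153),(497,274),(157,270)]])
for n,(u0,v0,u1,v1),h in [('box',(375,190,455,245),.045),('scanA',(205,155,290,255),.015),('scanB',(175,310,245,410),.015),('pod',(300,140,352,230),.012),('tray',(305,230,368,275),.012),('book',(300,65,415,145),.035),('mug',(205,85,270,140),.06)]:
    c=C[v0:v1,u0:u1].reshape(-1,3); c=c[(c[:,2]>h)&(c[:,2]<.2)]
    print(n,*rect(c),'z',np.round(np.percentile(c[:,2],[5,50,99]),3),len(c))
    if n in('box',): print(np.median(c,0))
    if 'scan' in n:
        m=c.mean(0); e=np.linalg.svd((c-m)[:,:2],full_matrices=0)[2][0]; e*=np.sign(e[0]); t=(c-m)[:,:2]@e; s=(c-m)[:,:2]@np.array([-e[1],e[0]])
        print(' ',m,'yaw',np.degrees(np.arctan2(e[1],e[0])))
        for a in np.arange(-.12,.12,.02):
            k=(t>a)&(t<a+.02)
            if k.sum()>5: q=c[k]; print('   ',np.round(a+.01,3),np.round([np.median(q[:,2]),s[k].min(),s[k].max(),(s[k].min()+s[k].max())/2],3),k.sum())
z2=np.load('last_side.npz')
a=cv2.resize(p[150:260,195:305],(440,440),interpolation=2); b=cv2.resize(z2['p'][160:230,290:400],(691,440),interpolation=2)[:, :350]
cv2.imwrite('pics/crop.png',np.hstack([a,b])[:,:,::-1])
E
```

```text
mat corners [array([0.697, 0.421]), array([ 0.693, -0.418]), array([ 0.386, -0.413]), array([0.39 , 0.423])]
box [ 521.4 -205.3] [120.8  62.1] 86.9 z [0.048 0.053 0.06 ] 1235
[ 0.52036379 -0.20473837  0.05339958]
scanA [560.4 211.9] [200.6 143.1] 6.4 z [0.028 0.05  0.077] 1460
  [0.55371638 0.2121439  0.05050364] yaw -26.228220936229693
    -0.11 [ 0.027 -0.016  0.018  0.001] 33
    -0.09 [ 0.034 -0.017  0.02   0.001] 132
    -0.07 [ 0.039 -0.017  0.022  0.002] 132
    -0.05 [ 0.046 -0.018  0.021  0.002] 136
    -0.03 [ 0.051 -0.017  0.022  0.003] 134
    -0.01 [ 0.058 -0.016  0.023  0.004] 136
    0.01 [ 0.063 -0.016  0.024  0.004] 132
    0.03 [ 0.067 -0.016  0.024  0.004] 133
    0.05 [ 0.07  -0.032  0.117  0.042] 214
    0.07 [ 0.048 -0.032  0.042  0.005] 202
    0.09 [ 0.033 -0.032  0.04   0.004] 76
scanB [172.7 305. ] [ 74.7 194.6] 75.4 z [0.025 0.047 0.073] 1650
  [0.1858658  0.29905271 0.047411  ] yaw -15.464849216880365
    -0.11 [ 0.029 -0.017  0.018  0.001] 61
    -0.09 [ 0.033 -0.017  0.021  0.002] 146
    -0.07 [ 0.039 -0.019  0.023  0.002] 143
    -0.05 [ 0.044 -0.017  0.021  0.002] 142
    -0.03 [ 0.05  -0.017  0.022  0.002] 146
    -0.01 [ 0.057 -0.016  0.022  0.003] 139
    0.01 [ 0.061 -0.016  0.021  0.002] 137
    0.03 [ 0.065 -0.019  0.025  0.003] 150
    0.05 [ 0.064 -0.034  0.041  0.003] 260
    0.07 [ 0.038 -0.034  0.04   0.003] 288
    0.09 [ 0.024 -0.032  0.036  0.002] 38
pod [611.5  14. ] [118.9 226. ] 85.2 z [0.042 0.064 0.081] 1838
tray [433.  -22.3] [ 85.5 125.8] 1.1 z [0.013 0.021 0.03 ] 558
book [803.2 -60.9] [159.9 215.9] 2.5 z [0.039 0.045 0.052] 5121
mug [773.9 229.4] [104.2  81.1] 27.1 z [0.063 0.084 0.101] 536
```

View pics/crop.png

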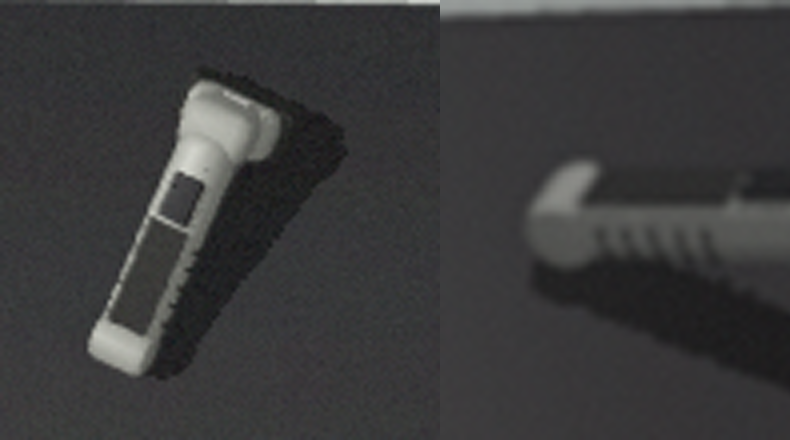

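The crop confirms A is the scanner: handle with a grip patch, nose at the upper right, lying nose-away on the mat. Next comes a helper that works out moves. I'll flip the box in two 90° turns, with the tool leaning 45° either way.

```bash
cat >> h.py <<'E'
from scipy.spatial.transform import Rotation as Rn
def Rtool(lean_deg, axis_deg):
    """tool down with closing axis at heading axis_deg, then leaned about that closing axis (positive right-hand)"""
    c=np.radians(axis_deg); a=np.array([np.cos(c),np.sin(c),0]); zt=np.array([0,0,-1.])
    R=np.stack([np.cross(a,zt),a,zt],1)
    return Rn.from_rotvec(a*np.radians(lean_deg))*Rn.from_matrix(R)
def go(pos,R):
    s=arm.sense(); R0=Rn.from_quat(s['tcp_rot'])
    o=[]
    for Q in (R,R*Rn.from_rotvec([0,0,np.pi])):
        o.append((Q*R0.inv()).as_rotvec(degrees=True))
    print('t',round(float(s['time']),2),'now',np.round(s['eef_pos'],4),'q',np.round(s['q'],2))
    print('shift cm',np.round((np.array(pos)-s['eef_pos'])*100,2),'turn',[np.round(x,1) for x in o])
E
python3 - <<'E'
from h import *
# tool dir leaning: behind toward -y => dir (+y,-z): rotate (0,0,-1) about +x by +45 -> (0,+.7,-.7)
R=Rtool(45,-3.1); print(R.as_matrix()[:,2])
go([.520,-.321,.115],R); go([.5187,-.236,.030],R)
E
```

```text
[ 0.0382395   0.70607205 -0.70710678]
t 0.1 now [ 0.137  -0.4805  0.2449] q [-1.29  0.21 -0.03  1.32  0.    1.57]
shift cm [ 38.3   15.95 -12.99] turn [array([ 37.4, -29.9,  67.1]), array([  32.5,   40.8, -102.6])]
t 0.1 now [ 0.137  -0.4805  0.2449] q [-1.29  0.21 -0.03  1.32  0.    1.57]
shift cm [ 38.17  24.45 -21.49] turn [array([ 37.4, -29.9,  67.1]), array([  32.5,   40.8, -102.6])]
```

{"name": "arm_command", "arguments": {
  "increments": [
    [38.3, 15.95, 0, 37.4, -29.9, 67.1, 0],
    [38.3, 15.95, 0, 37.4, -29.9, 67.1, 0],
    [38.3, 15.95, 0, 37.4, -29.9, 67.1, 0],
    [38.3, 15.95, 0, 37.4, -29.9, 67.1, 0],
    [38.3, 15.95, 0, 37.4, -29.9, 67.1, 0],
    [38.3, 15.95, 0, 37.4, -29.9, 67.1, 0],
    [38.3, 15.95, -6, 37.4, -29.9, 67.1, 0],
    [38.3, 15.95, -13, 37.4, -29.9, 67.1, 0],
    [38.3, 15.95, -13, 37.4, -29.9, 67.1, 0],
    [38.3, 15.95, -13, 37.4, -29.9, 67.1, 0],
    [38.3, 15.95, -13, 37.4, -29.9, 67.1, 0],
    [38.3, 15.95, -13, 37.4, -29.9, 67.1, 0]
  ],
  "newtons": 70
}}

```text
time: 1.3
eef_pos: [0.52, -0.3212, 0.1143]
tcp_rot: [0.671, 0.635, 0.278, -0.264]
wrist_force: [0.8, 0.3, 1.4]
gripper_width: 0.0855
finger_force: 0.0
```

Run:
```python
from h import *
R=Rtool(45,-3.1)
go([.5187,-.236,.030],R)
p,d=grab('side','s1.png')
```

```text
t 1.3 now [ 0.52   -0.3212  0.1143] q [-0.81  1.05  0.77  1.89  0.54  0.65]
shift cm [-0.13  8.52 -8.43] turn [array([-0. , -0.1,  0.1]), array([   6.9,  127.1, -127.2])]
```

{"name": "arm_command", "arguments": {
  "increments": [
    [0, 3, -3, 0, 0, 0, 0],
    [-0.1, 6, -6, 0, 0, 0, 0],
    [-0.1, 7.5, -7.4, 0, 0, 0, 0],
    [-0.1, 8.5, -8.4, 0, 0, 0, 0],
    [-0.1, 8.5, -8.4, 0, 0, 0, 0]
  ]
}}

```text
time: 1.85
eef_pos: [0.519, -0.2361, 0.0337]
tcp_rot: [0.671, 0.636, 0.278, -0.261]
wrist_force: [-0.4, -0.7, 0.2]
gripper_width: 0.0853
finger_force: 0.0
```

Run:
```python
from h import *
print(np.round(arm.sense()['q'],2))
p,d=grab('side'); cv2.imwrite('pics/s2.png',cv2.resize(p[220:440,220:480],(780,600))[:,:,::-1][:, :])
```

```text
[-0.72  0.93  0.32  1.52  0.59  0.73]
```

View pics/s2.png

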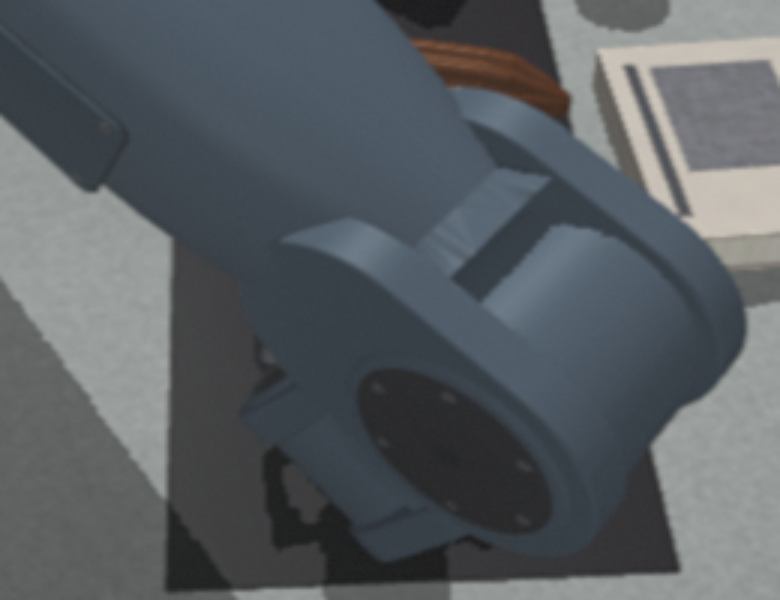

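The arm hides the box in the side view. I'll close and check the opening, which should read about 60 mm.

{"name": "arm_command", "arguments": {
  "increments": [
    [0, 0, 0, 0, 0, 0, 80],
    [0, 0, 0, 0, 0, 0, 80],
    [0, 0, 0, 0, 0, 0, 160],
    [0, 0, 0, 0, 0, 0, 160],
    [0, 0, 0, 0, 0, 0, 160],
    [0, 0, 0, 0, 0, 0, 160],
    [0, 0, 0, 0, 0, 0, 160]
  ],
  "newtons": 70
}}

```text
time: 2.6
eef_pos: [0.5196, -0.2378, 0.0329]
tcp_rot: [0.671, 0.635, 0.278, -0.262]
wrist_force: [-3.4, -6.2, 16.2]
gripper_width: 0.0591
finger_force: 74.7
```

Run:
```python
from h import *
go([.519,-.236,.13],Rtool(0,-3.1)); go([.519,-.29,.13],Rtool(-45,-3.1))
```

```text
t 2.6 now [ 0.5196 -0.2378  0.0329] q [-0.73  0.93  0.33  1.52  0.59  0.73]
shift cm [-0.06  0.18  9.71] turn [array([-44.8,   2.6,   0. ]), array([   4. ,   68.6, -166.3])]
t 2.6 now [ 0.5196 -0.2378  0.0329] q [-0.73  0.93  0.33  1.52  0.59  0.73]
shift cm [-0.06 -5.22  9.71] turn [array([-89.8,   5.1,  -0. ]), array([ 2.000e-01, -1.000e-01, -1.799e+02])]
```

{"name": "arm_command", "arguments": {
  "increments": [
    [0, 0, 1, 0, 0, 0, 160],
    [0, 0, 3, 0, 0, 0, 160],
    [0, 0, 5.5, -8, 0.4, 0, 160],
    [0, -0.4, 8, -16, 0.9, 0, 160],
    [0, -0.8, 9.5, -24, 1.4, 0, 160],
    [0, -1.2, 10, -32, 1.8, 0, 160],
    [0, -1.2, 10, -40, 2.3, 0, 160],
    [0, -1.2, 10, -48, 2.7, 0, 160],
    [0, -1.2, 10, -56, 3.2, 0, 160],
    [0, -1.2, 10, -64, 3.6, 0, 160],
    [0, -1.2, 10, -72, 4.1, 0, 160],
    [0, -1.2, 10, -80, 4.5, 0, 160]
  ]
}}

```text
time: 3.8
eef_pos: [0.5198, -0.2483, 0.1333]
tcp_rot: [0.692, 0.654, -0.22, 0.21]
wrist_force: [0.6, -0.5, -3.2]
gripper_width: 0.0592
finger_force: 75.7
```

Run:
```python
from h import *
go([.519,-.25,.13],Rtool(-45,-3.1)); s=arm.sense(); print(s['gripper_width'],s['wrist_force'])
p,d=grab('side'); 
cv2.imwrite('pics/s3.png',cv2.resize(p[160:440,220:500],(600,600))[:,:,::-1])
```

```text
t 3.8 now [ 0.5198 -0.2483  0.1333] q [-0.14  0.36 -0.28  0.87 -0.62  1.47]
shift cm [-0.08 -0.17 -0.33] turn [array([-9.5,  0.6,  0.1]), array([  -6.2, -116. , -137.3])]
0.0591749892692523 [ 0.61548427 -0.47731873 -3.18895732]
```

View pics/s3.png

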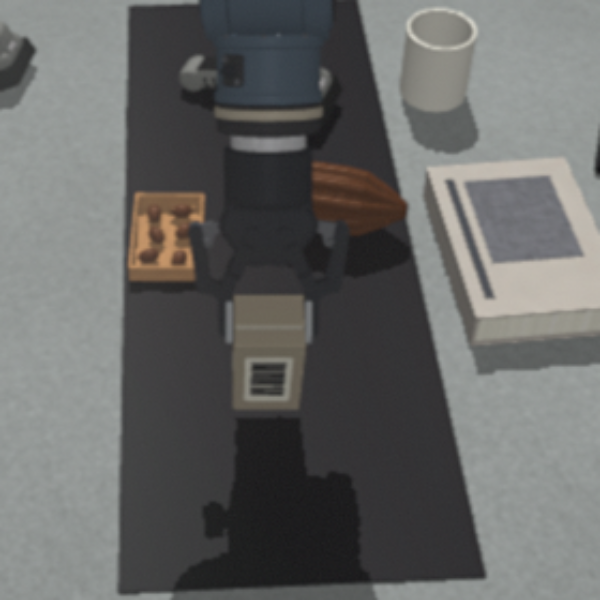

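The box is held with its end up and the label (crop 268,380) facing -y, as it should be. I'll measure its tilt from the depth.

Run:
```python
from h import *
z=np.load('last_side.npz'); C=cloud('side',z['d'])
s=280/600
def plane(v0,v1,u0,u1,n):
    c=C[int(160+v0*s):int(160+v1*s),int(220+u0*s):int(220+u1*s)].reshape(-1,3); m=c.mean(0); w=np.linalg.svd(c-m)[2][2]; print(n,np.round(m,4),np.round(w,3),len(c))
plane(345,395,240,296,'label'); plane(300,332,240,300,'end')
# lower edge: scan the column down the middle of the front face
for v in range(int(160+370*s),int(160+425*s)): print(v,np.round(C[v,int(220+268*s)],3))
```

```text
label [ 0.5191 -0.2842  0.1246] [-0.016 -0.81  -0.586] 598
end [ 0.5224 -0.2569  0.1638] [-0.042 -0.764 -0.644] 392
332 [ 0.521 -0.279  0.119]
333 [ 0.521 -0.277  0.113]
334 [ 0.521 -0.277  0.109]
335 [ 0.521 -0.274  0.103]
336 [ 0.521 -0.274  0.099]
337 [ 0.521 -0.274  0.097]
338 [ 0.522 -0.271  0.09 ]
339 [ 0.522 -0.273  0.088]
340 [ 0.522 -0.272  0.084]
341 [ 0.522 -0.271  0.079]
342 [ 0.452 -0.894  0.934]
343 [ 0.522 -0.27   0.072]
344 [ 0.522 -0.271  0.07 ]
345 [ 0.522 -0.269  0.065]
346 [ 0.523 -0.267  0.058]
347 [ 0.523 -0.266  0.053]
348 [ 0.523 -0.267  0.052]
349 [ 0.523 -0.265  0.045]
350 [ 0.523 -0.266  0.044]
351 [ 0.526 -0.24   0.003]
352 [ 0.526 -0.243  0.004]
353 [ 0.526 -0.244  0.002]
354 [ 0.526 -0.248  0.004]
355 [ 0.525 -0.251  0.005]
356 [ 0.525 -0.251  0.002]
357 [ 0.525 -0.256  0.005]
```

{"name": "arm_command", "arguments": {
  "increments": [
    [0, -0.2, 0, -8, 0.5, 0, 160],
    [0, -0.2, -1, -9.5, 0.6, 0, 160],
    [0, -0.2, -2.5, -9.5, 0.6, 0, 160],
    [0, -0.2, -3.3, -9.5, 0.6, 0, 160],
    [0, -0.2, -3.5, -9.5, 0.6, 0, 160],
    [0, -0.2, -3.7, -9.5, 0.6, 0, 160],
    [0, -0.2, -3.7, -9.5, 0.6, 0, 160]
  ]
}}

```text
time: 4.55
eef_pos: [0.519, -0.2514, 0.096]
tcp_rot: [0.672, 0.636, -0.277, 0.26]
wrist_force: [-9.6, 4.5, 20.5]
gripper_width: 0.0593
finger_force: 78.1
```

{"name": "arm_command", "arguments": {
  "increments": [
    [0, 0, -0.15, 0, 0, 0, 160],
    [0, 0, -0.3, 0, 0, 0, 160],
    [0, 0, -0.3, 0, 0, 0, 160]
  ]
}}

```text
time: 4.85
eef_pos: [0.5191, -0.2519, 0.096]
tcp_rot: [0.671, 0.635, -0.278, 0.262]
wrist_force: [-29.3, 26.6, 66.5]
gripper_width: 0.0594
finger_force: 83.5
```

Run:
```python
from h import *
go([.519,-.25,.09],Rtool(-45,-3.1)); s=arm.sense(); print(s['wrist_force'])
p,d=grab('side'); C=cloud('side',d)
m=(p[:,:,0]>110)&(C[:,:,2]<.16)&(abs(C[:,:,0]-.52)<.012)&(abs(C[:,:,1]+.28)<.05)&(C[:,:,2]>.008)
c=C[m]
for a,b in [(0.008,.02),(.02,.04),(.04,.06),(.06,.08),(.08,.1),(.1,.12)]:
    k=(c[:,2]>a)&(c[:,2]<b); print(a,k.sum(),np.round(np.median(c[k],0),4) if k.any() else '')
print(c[:,2].min())
```

```text
t 4.85 now [ 0.5191 -0.2519  0.096 ] q [-0.07  0.44 -0.35  0.76 -0.78  1.54]
shift cm [-0.01  0.19 -0.6 ] turn [array([-0.1, -0.1,  0.1]), array([  7.1, 127. , 127.4])]
[-29.257654    26.5579509   66.50256295]
0.008 4 [ 0.5215 -0.2807  0.0181]
0.02 46 [ 0.5192 -0.2821  0.0262]
0.04 0 
0.06 0 
0.08 21 [ 0.5188 -0.2832  0.0971]
0.1 35 [ 0.5205 -0.2835  0.1036]
0.017562707145210566
```

Standing vertical and pressing too hard (66 N). I'll relieve the load before releasing.

{"name": "arm_command", "arguments": {
  "increments": [
    [0, 0, 0.2, 0, 0, 0, 160],
    [0, 0, 0.35, 0, 0, 0, 160],
    [0, 0, 0.35, 0, 0, 0, 160]
  ]
}}

```text
time: 5.2
eef_pos: [0.5193, -0.2512, 0.0961]
tcp_rot: [0.672, 0.636, -0.276, 0.26]
wrist_force: [-5.1, 5.6, 15.0]
gripper_width: 0.0591
finger_force: 77.5
```

{"name": "arm_command", "arguments": {
  "increments": [
    [0, 0, 0, 0, 0, 0, 60],
    [0, 0, 0, 0, 0, 0, 0],
    [0, 0, 0, 0, 0, 0, 0],
    [0, 0, 0, 0, 0, 0, 0],
    [0, 1, 1, 0, 0, 0, 0],
    [0, 3, 3, 0, 0, 0, 0],
    [0, 6, 6, 0, 0, 0, 0],
    [0, 10, 10, 0, 0, 0, 0],
    [0, 10, 12, 0, 0, 0, 0]
  ]
}}

```text
time: 6.1
eef_pos: [0.5197, -0.1476, 0.2166]
tcp_rot: [0.671, 0.637, -0.276, 0.26]
wrist_force: [0.9, -0.0, -1.2]
gripper_width: 0.0853
finger_force: 0.0
```

```bash
cat > box.py <<'E'
from h import *
def boxfit(cam_='top',zlo=.09,zhi=.15):
    p,d=grab(cam_); C=cloud(cam_,d)
    m=(C[:,:,2]>zlo)&(C[:,:,2]<zhi)&(abs(C[:,:,0]-.52)<.1)&(abs(C[:,:,1]+.25)<.12)
    m=cv2.morphologyEx(m.astype(np.uint8),cv2.MORPH_OPEN,np.ones((3,3)))
    n,l,st,ce=cv2.connectedComponentsWithStats(m)
    for i in range(1,n):
        if st[i,4]>150:
            c=C[l==i]; r=cv2.minAreaRect(c[:,:2].astype(np.float32)*1000); print(cam_,np.round(r[0],1),np.round(r[1],1),round(r[2],1),'medz',np.round(np.median(c,0),4),'rgb',p[l==i].mean(0).round())
if __name__=='__main__':
    boxfit('top',.105,.15); boxfit('side',.105,.15)
    go([.519,-.33,.25],Rtool(45,-3.1))
E
python3 box.py
```

```text
top [ 519.5 -254.8] [52.  60.3] 87.9 medz [ 0.5181 -0.2534  0.123 ] rgb [153. 146. 128.]
side [ 520.2 -257.3] [53.  58.9] 86.5 medz [ 0.52   -0.2636  0.1223] rgb [103.  97.  85.]
t 6.2 now [ 0.5208 -0.149   0.2177] q [ 0.12  0.38 -0.11  1.25 -0.76  1.81]
shift cm [ -0.18 -18.1    3.23] turn [array([89.5, -4.8,  0. ]), array([ -0.2,  -0.6, 180. ])]
```

The box stands freely at (0.520,-0.256), top at 0.123 m. I'll swing over to the -y side for the second turn.

{"name": "arm_command", "arguments": {
  "increments": [
    [0, -1, 4, 8.5, -0.4, 0, 0],
    [0, -3, 7, 17, -0.9, 0, 0],
    [0, -6, 7, 25, -1.3, 0, 0],
    [0, -9, 7, 33.5, -1.8, 0, 0],
    [-0.1, -12, 7, 42, -2.2, 0, 0],
    [-0.1, -15, 6, 50, -2.7, 0, 0],
    [-0.1, -17, 4, 58, -3.1, 0, 0],
    [-0.1, -19, 2, 66.5, -3.6, 0, 0],
    [-0.1, -19.7, 0, 75, -4, 0, 0],
    [-0.1, -19.7, -2, 83, -4.4, 0, 0],
    [-0.1, -19.7, -3.8, 89.5, -4.8, 0, 0],
    [-0.1, -19.7, -3.8, 89.5, -4.8, 0, 0]
  ]
}}

```text
time: 7.4
eef_pos: [0.5096, -0.3382, 0.162]
tcp_rot: [0.674, 0.632, 0.278, -0.262]
wrist_force: [-0.4, -0.8, -2.3]
gripper_width: 0.0853
finger_force: 0.0
```

Run:
```python
from h import *
go([.5195,-.2605,.0945],Rtool(45,-2.8))
```

```text
t 7.4 now [ 0.5096 -0.3382  0.162 ] q [-0.84  1.06  0.91  2.03  0.53  0.63]
shift cm [ 0.99  7.77 -6.75] turn [array([ 0. , -0.1,  0.8]), array([   6.9,  126.6, -126.9])]
```

{"name": "arm_command", "arguments": {
  "increments": [
    [0.5, 2, -1.5, 0, 0, 0, 0],
    [0.5, 4, -3.5, 0, 0, 0, 0],
    [0.5, 4, -3.5, 0, 0, 0, 0]
  ]
}}

```text
time: 7.7
eef_pos: [0.5158, -0.2937, 0.1348]
tcp_rot: [0.673, 0.636, 0.275, -0.259]
wrist_force: [-0.2, -0.3, 0.4]
gripper_width: 0.0855
finger_force: 0.0
```

Run:
```python
from h import *
go([.5195,-.2605,.0945],Rtool(45,-2.8))
```

```text
t 7.7 now [ 0.5158 -0.2937  0.1348] q [-0.79  0.95  0.63  1.83  0.55  0.67]
shift cm [ 0.37  3.32 -4.03] turn [array([0.6, 0.1, 0.4]), array([   6.8,  126.3, -127.8])]
```

{"name": "arm_command", "arguments": {
  "increments": [
    [0.4, 1.5, -1.7, 0.6, 0, 0.4, 0],
    [0.4, 2.7, -3.2, 0.6, 0, 0.4, 0],
    [0.4, 3.3, -4, 0.6, 0, 0.4, 0],
    [0.4, 3.3, -4, 0.6, 0, 0.4, 0]
  ]
}}

```text
time: 8.1
eef_pos: [0.5213, -0.2639, 0.0966]
tcp_rot: [0.669, 0.638, 0.278, -0.261]
wrist_force: [0.9, -0.4, 0.6]
gripper_width: 0.0851
finger_force: 0.0
```

Run:
```python
from h import *
go([.5195,-.2605,.0945],Rtool(45,-2.8)); print(arm.sense()['wrist_force'])
```

```text
t 8.1 now [ 0.5213 -0.2639  0.0966] q [-0.75  0.93  0.49  1.7   0.57  0.7 ]
shift cm [-0.18  0.34 -0.21] turn [array([0.2, 0.4, 0.1]), array([  -6.7, -126.8,  127.3])]
[ 0.88827049 -0.38535981  0.60106767]
```

{"name": "arm_command", "arguments": {
  "increments": [
    [-0.1, 0.2, -0.1, 0, 0, 0, 0],
    [-0.1, 0.2, -0.1, 0, 0, 0, 60],
    [-0.1, 0.2, -0.1, 0, 0, 0, 80],
    [-0.1, 0.2, -0.1, 0, 0, 0, 160],
    [-0.1, 0.2, -0.1, 0, 0, 0, 160],
    [-0.1, 0.2, -0.1, 0, 0, 0, 160],
    [-0.1, 0.2, -0.1, 0, 0, 0, 160],
    [-0.1, 0.2, 0.5, 0, 0, 0, 160],
    [-0.1, 0.2, 1.2, 0, 0, 0, 160]
  ],
  "newtons": 70
}}

```text
time: 9.0
eef_pos: [0.5199, -0.2625, 0.1074]
tcp_rot: [0.669, 0.637, 0.279, -0.261]
wrist_force: [-0.0, -0.6, -2.5]
gripper_width: 0.0593
finger_force: 74.9
```

Run:
```python
from h import *
go([.52,-.22,.13],Rtool(-45,-2.8)); print(arm.sense()['wrist_force'])
```

```text
t 9.0 now [ 0.5199 -0.2625  0.1074] q [-0.75  0.92  0.49  1.72  0.57  0.7 ]
shift cm [0.01 4.25 2.26] turn [array([-89.9,   4.8,  -0.1]), array([ 5.000e-01, -1.000e-01, -1.798e+02])]
[-0.04449088 -0.55118548 -2.49810121]
```

{"name": "arm_command", "arguments": {
  "increments": [
    [0, 0, 2, 0, 0, 0, 160],
    [0, 0.5, 3, -8, 0.4, 0, 160],
    [0, 1, 3, -16, 0.9, 0, 160],
    [0, 1.5, 3, -24, 1.3, 0, 160],
    [0, 2, 3, -32, 1.7, 0, 160],
    [0, 2.5, 3, -40, 2.1, 0, 160],
    [0, 3, 2.5, -48, 2.6, 0, 160],
    [0, 3.5, 2, -56, 3, 0, 160],
    [0, 4, 1, -64, 3.4, 0, 160],
    [0, 4.3, 0, -72, 3.8, 0, 160],
    [0, 4.3, -1, -80, 4.3, 0, 160],
    [0, 4.3, -2, -88, 4.7, 0, 160]
  ]
}}

```text
time: 10.2
eef_pos: [0.5208, -0.2187, 0.0884]
tcp_rot: [0.672, 0.641, -0.267, 0.256]
wrist_force: [-0.1, -0.7, -2.4]
gripper_width: 0.0594
finger_force: 75.4
```

{"name": "arm_command", "arguments": {
  "increments": [
    [0, 0, -0.8, -1.9, 0.1, 0, 160],
    [0, 0, -1.5, -1.9, 0.1, 0, 160],
    [0, 0, -1.5, -1.9, 0.1, 0, 160]
  ]
}}

```text
time: 10.5
eef_pos: [0.5198, -0.2191, 0.0715]
tcp_rot: [0.668, 0.638, -0.277, 0.263]
wrist_force: [-0.1, 1.0, -1.6]
gripper_width: 0.0594
finger_force: 75.4
```

Run:
```python
from h import *
go([.52,-.22,.0315],Rtool(-45,-2.8)); print(arm.sense()['wrist_force'])
p,d=grab('side'); C=cloud('side',d)
cv2.imwrite('pics/s4.png',cv2.resize(p[160:440,220:500],(600,600))[:,:,::-1])
```

```text
t 10.5 now [ 0.5198 -0.2191  0.0715] q [-0.01  0.48 -0.36  0.76 -0.78  1.62]
shift cm [ 0.02 -0.09 -4.  ] turn [array([-0.1, -0.1, -0.1]), array([  6.3, 127. , 127.2])]
[-0.11957557  0.96841623 -1.61832537]
```

View pics/s4.png

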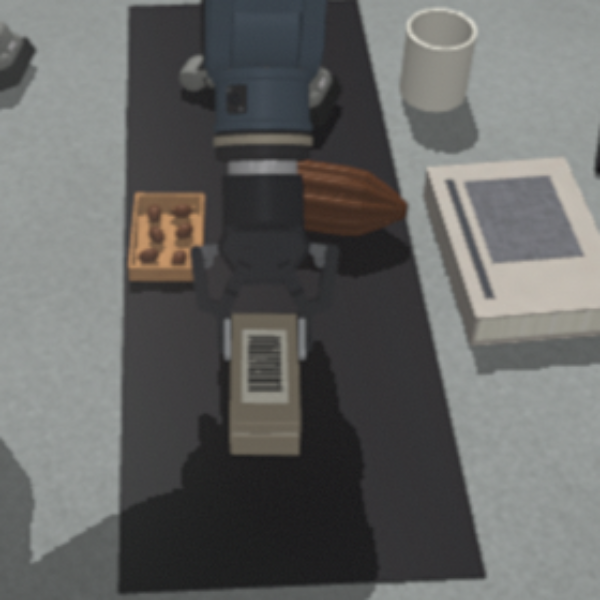

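Label up at crop (264,365). Now I'll measure the lid plane to get the remaining drop and tilt.

Run:
```python
from h import *
z=np.load('last_side.npz'); C=cloud('side',z['d']); s=280/600
c=C[int(160+335*s):int(160+420*s),int(220+236*s):int(220+296*s)].reshape(-1,3); c=c[c[:,2]<.3]
A=np.c_[c[:,:2]-[.52,-.25],np.ones(len(c))]; k,*_=np.linalg.lstsq(A,c[:,2],rcond=None); r=c[:,2]-A@k; m=abs(r)<.004
k,*_=np.linalg.lstsq(A[m],c[m,2],rcond=None); print(k, np.degrees(k[:2]),m.sum(),len(c), c[:,1].min(),c[:,1].max())
```

```text
[0.00163521 0.00313977 0.08826274] [0.09369057 0.17989578] 1114 1118 -0.3101204651982646 -0.21464235878162496
```

{"name": "arm_command", "arguments": {
  "increments": [
    [0, 0, -1.2, 0, 0, 0, 160],
    [0, 0, -2.3, 0, 0, 0, 160],
    [0, 0, -2.8, 0, 0, 0, 160],
    [0, 0, -3.1, 0, 0, 0, 160],
    [0, 0, -3.2, 0, 0, 0, 160],
    [0, 0, -3.2, 0, 0, 0, 160]
  ]
}}

```text
time: 11.15
eef_pos: [0.52, -0.2193, 0.04]
tcp_rot: [0.668, 0.638, -0.278, 0.264]
wrist_force: [0.9, -0.5, -2.3]
gripper_width: 0.0594
finger_force: 75.5
```

{"name": "arm_command", "arguments": {
  "increments": [
    [0, 0, -0.1, 0, 0, 0, 160],
    [0, 0, -0.2, 0, 0, 0, 160],
    [0, 0, -0.2, 0, 0, 0, 160]
  ]
}}

```text
time: 11.45
eef_pos: [0.52, -0.2192, 0.038]
tcp_rot: [0.668, 0.638, -0.278, 0.264]
wrist_force: [0.5, -0.7, -2.3]
gripper_width: 0.0591
finger_force: 75.5
```

{"name": "arm_command", "arguments": {
  "increments": [
    [0, 0, -0.1, 0, 0, 0, 160],
    [0, 0, -0.2, 0, 0, 0, 160],
    [0, 0, -0.2, 0, 0, 0, 160]
  ]
}}

```text
time: 11.75
eef_pos: [0.5201, -0.2193, 0.0365]
tcp_rot: [0.668, 0.638, -0.278, 0.264]
wrist_force: [-1.6, 3.8, 5.5]
gripper_width: 0.0591
finger_force: 76.4
```

Contact made. Release and back off.

{"name": "arm_command", "arguments": {
  "increments": [
    [0, 0, 0, 0, 0, 0, 60],
    [0, 0, 0, 0, 0, 0, 0],
    [0, 0, 0, 0, 0, 0, 0],
    [0, 0, 0, 0, 0, 0, 0],
    [0, 0.8, 1, 0, 0, 0, 0],
    [0, 2.5, 3, 0, 0, 0, 0],
    [0, 5, 6.5, 0, 0, 0, 0],
    [0, 7, 11, 0, 0, 0, 0],
    [0, 8, 16, 0, 0, 0, 0],
    [0, 8, 20, 0, 0, 0, 0]
  ]
}}

```text
time: 12.75
eef_pos: [0.5201, -0.1381, 0.2385]
tcp_rot: [0.668, 0.638, -0.277, 0.264]
wrist_force: [0.9, -0.6, -0.9]
gripper_width: 0.0853
finger_force: 0.0
```

```bash
cat > lab.py <<'E'
from h import *
for n in ('top','side'):
    p,d=grab(n); C=cloud(n,d)
    m=(C[:,:,2]>.045)&(C[:,:,2]<.062)&(abs(C[:,:,0]-.52)<.06)&(abs(C[:,:,1]+.25)<.11)
    c=C[m]; r=cv2.minAreaRect(c[:,:2].astype(np.float32)*1000); print(n,'lid',np.round(r[0],1),np.round(r[1],1),round(r[2],1),np.round(c[:,2].mean(),4))
    w=(m&(p.min(2)>(165 if n=='top' else 110))&((p[:,:,0].astype(int)-p[:,:,2])<12)).astype(np.uint8)
    cs=[x for x in cv2.findContours(w,0,2)[0]]; 
    if cs:
        b=max(cs,key=cv2.contourArea).reshape(-1,2); P=np.array([ray(n,u,.053)[:2] for u in b]); r=cv2.minAreaRect((P*1000).astype(np.float32)); print('  label',np.round(r[0],1),np.round(r[1],1),round(r[2],1))
E
python3 lab.py
python3 - <<'E'
from h import *
# scanner: z=40 line pose: yaw -24.8
z=np.load('last_top.npz'); p,d=z['p'],z['d']; C=cloud('top',d)[150:260,195:305].reshape(-1,3)
c=C[(C[:,2]>.02)&(C[:,2]<.1)&(C[:,0]<.69)]; print(len(c))
th=np.radians(-24.8)
for it in range(3):
    x=np.array([np.cos(th),np.sin(th)]); y=np.array([-x[1],x[0]]); t=c[:,:2]@x; s=c[:,:2]@y
    T=[];S=[]
    for a in np.arange(t.min()+.02,t.min()+.14,.01):
        k=(t>a)&(t<a+.01); T.append(a+.005); S.append((np.percentile(s[k],1)+np.percentile(s[k],99))/2)
    f=np.polyfit(T,S,1); th+=np.arctan(f[0])
print('yaw',np.degrees(th),'t range',t.min(),t.max()); cen=np.mean(S)
o=(t.min()+.110)*x+cen*y; print('origin',o,'handle',o-.010*x)
k=abs(t-(t.min()+.1))<.004; print('top z at handle',np.median(c[k][:,2]))
E
```

```text
top lid [ 519.4 -249.5] [120.8  61.6] 85.6 0.0534
side lid [ 519.4 -253.8] [123.4  59.9] 85.0 0.0528
  label [ 527.3 -284.3] [27.8 15.4] 27.3
831
yaw -19.79486010901029 t range 0.34517625164069177 0.5253342614471298
origin [0.56225981 0.2179557 ] handle [0.55285112 0.2213434 ]
top z at handle 0.06174401453293295
```

Box lid at (0.5195,-0.251), long axis at 85.3°, lid height 0.053: flipped and lying. Next I'll bring the tool upright out of the way, turned for the scanner, and re-measure it.

Run:
```python
from h import *
go([.46,-.15,.32],Rtool(0,65))
```

```text
t 12.85 now [ 0.5219 -0.1388  0.2412] q [ 0.14  0.37 -0.06  1.31 -0.77  1.83]
shift cm [-6.19 -1.12  7.88] turn [array([40.6, 25. , 64.1]), array([  27.6,  -44.9, -105.5])]
```

{"name": "arm_command", "arguments": {
  "increments": [
    [0, 0, 4, 0, 0, 0, 0],
    [-6.2, -1, 8, 40.6, 25, 64.1, 0],
    [-6.2, -1, 8, 40.6, 25, 64.1, 0],
    [-6.2, -1, 8, 40.6, 25, 64.1, 0],
    [-6.2, -1, 8, 40.6, 25, 64.1, 0],
    [-6.2, -1, 8, 40.6, 25, 64.1, 0],
    [-6.2, -1, 8, 40.6, 25, 64.1, 0],
    [-6.2, -1, 8, 40.6, 25, 64.1, 0],
    [-6.2, -1, 8, 40.6, 25, 64.1, 0],
    [-6.2, -1, 8, 40.6, 25, 64.1, 0],
    [-6.2, -1, 8, 40.6, 25, 64.1, 0],
    [-6.2, -1, 8, 40.6, 25, 64.1, 0]
  ]
}}

```text
time: 14.05
eef_pos: [0.4581, -0.1502, 0.315]
tcp_rot: [0.215, 0.977, -0.003, -0.002]
wrist_force: [-0.8, -0.9, -0.6]
gripper_width: 0.0854
finger_force: 0.0
```

```bash
cat > scan.py <<'E'
from h import *
def meas(n):
    p,d=grab(n); C=cloud(n,d); ok=(C[:,:,2]>.022)&(C[:,:,2]<.09)&(C[:,:,0]>.42)&(C[:,:,0]<.69)&(C[:,:,1]>.1)&(C[:,:,1]<.32)&(d>0)
    l=cv2.connectedComponentsWithStats(ok.astype(np.uint8)); i=1+np.argmax(l[2][1:,4]); c=C[l[1]==i]
    th=np.radians(-25)
    for it in range(4):
        x=np.array([np.cos(th),np.sin(th)]); y=np.array([-x[1],x[0]]); t=c[:,:2]@x; s=c[:,:2]@y; t0=np.percentile(t,.3)
        T=[];S=[];W=[]
        for a in np.arange(t0+.02,t0+.13,.01):
            k=(t>a)&(t<a+.01); lo,hi=np.percentile(s[k],[2,98]); T.append(a+.005); S.append((lo+hi)/2); W.append(hi-lo)
        f=np.polyfit(T,S,1); th+=np.arctan(f[0])
    t1=np.percentile(t,99.7); print(n,len(c),'yaw',round(np.degrees(th),2),'len',round(t1-t0,4),'w',np.round(np.median(W),4),'resid',np.round(np.std(np.polyval(f,T)-S),4))
    cen=np.mean(S); 
    for nm,tt in(('from heel',t0+.110),('from nose',t1-.085)): print('  ',nm,np.round(tt*x+cen*y,4))
    k=c[:,2]; 
    q=[round(float(np.median(c[abs(t-t0-b)<.005][:,2])),4) for b in (.03,.06,.1,.13,.15)]; print('  top z along',q)
if __name__=='__main__':
    meas('top'); meas('side'); print(np.round(arm.sense()['q'],2))
E
python3 scan.py
```

```text
top 1433 yaw -24.77 len 0.192 w 0.0351 resid 0.0003
   from heel [0.5611 0.2121]
   from nose [0.5584 0.2133]
  top z along [0.0396, 0.0478, 0.0607, 0.0672, 0.0702]
side 1149 yaw -24.31 len 0.1836 w 0.028 resid 0.0028
   from heel [0.5673 0.2005]
   from nose [0.5569 0.2052]
  top z along [0.032, 0.0461, 0.0567, 0.0658, 0.0604]
[-0.31  0.18  0.1   1.49 -0.01  0.12]
```

The top view gives yaw -24.7°, origin (0.560,0.2125) and handle point (0.551,0.217,0.043). The sizes agree: 192 mm long and 35–38 mm wide. Now approach it square to the handle.

Run:
```python
from h import *
R=Rtool(-16,65.4); print(R.as_matrix()[:,2]); D=R.as_matrix()[:,2]; T=np.array([.551,.2167,.043])+.005*D; print(T)
go(T-.12*D,R)
```

```text
[ 0.25061944 -0.11474254 -0.9612617 ]
[0.5522531  0.21612629 0.03819369]
t 14.15 now [ 0.4579 -0.1495  0.3155] q [-0.31  0.18  0.1   1.49 -0.01  0.12]
shift cm [  6.42  37.94 -16.2 ] turn [array([ -6.3, -14.7,   0.4]), array([  22.4,  -11.1, -178. ])]
```

{"name": "arm_command", "arguments": {
  "increments": [
    [1, 5, 0, -2, -5, 0, 0],
    [2, 10, 0, -4, -10, 0, 0],
    [3, 15, 0, -6.3, -14.7, 0.4, 0],
    [4, 20, 0, -6.3, -14.7, 0.4, 0],
    [5, 25, 0, -6.3, -14.7, 0.4, 0],
    [5.5, 30, -2, -6.3, -14.7, 0.4, 0],
    [6.4, 34, -5, -6.3, -14.7, 0.4, 0],
    [6.4, 38, -9, -6.3, -14.7, 0.4, 0],
    [6.4, 38, -13, -6.3, -14.7, 0.4, 0],
    [6.4, 38, -16.2, -6.3, -14.7, 0.4, 0],
    [6.4, 38, -16.2, -6.3, -14.7, 0.4, 0],
    [6.4, 38, -16.2, -6.3, -14.7, 0.4, 0]
  ]
}}

```text
time: 15.35
eef_pos: [0.5217, 0.2308, 0.1552]
tcp_rot: [0.21, 0.968, -0.029, 0.136]
wrist_force: [1.2, 0.8, 0.5]
gripper_width: 0.0853
finger_force: 0.0
```

Run:
```python
from h import *
R=Rtool(-16,65.4)
go([.5522,.2161,.0382],R)
p,d=grab('side'); cv2.imwrite('pics/s5.png',cv2.resize(p[80:300,250:450],(545,600))[:,:,::-1])
```

```text
t 15.35 now [0.5217 0.2308 0.1552] q [ 0.54  0.25 -0.25  0.9  -0.23  0.94]
shift cm [  3.05  -1.47 -11.7 ] turn [array([-0. ,  0. , -0.2]), array([-45.2,  20.5, 172.9])]
```

View pics/s5.png

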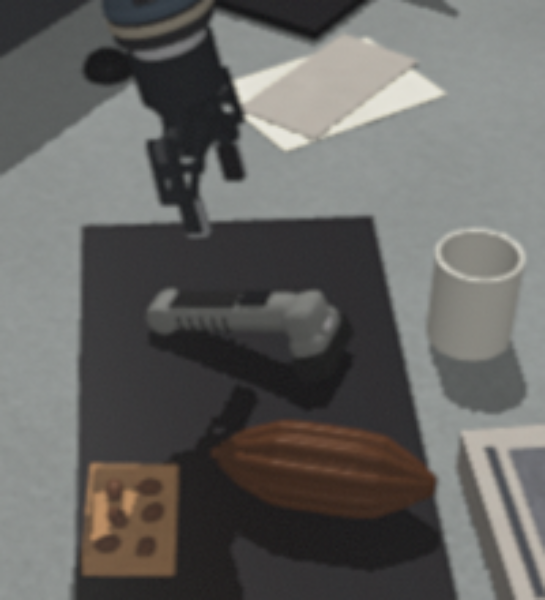

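The gripper hovers above and behind the handle (crop 200,230), with the handle at crop (220,300). Nothing is in the way, so descend and grip.

{"name": "arm_command", "arguments": {
  "increments": [
    [1, -0.5, -4, 0, 0, 0, 0],
    [2, -1, -8, 0, 0, 0, 0],
    [2.7, -1.3, -10.3, 0, 0, 0, 0],
    [3, -1.5, -11.7, 0, 0, 0, 0],
    [3, -1.5, -11.7, 0, 0, 0, 0],
    [3, -1.5, -11.7, 0, 0, 0, 0]
  ]
}}

```text
time: 16.0
eef_pos: [0.5532, 0.2161, 0.0393]
tcp_rot: [0.21, 0.968, -0.028, 0.137]
wrist_force: [-0.4, -0.1, 0.3]
gripper_width: 0.0853
finger_force: 0.0
```

{"name": "arm_command", "arguments": {
  "increments": [
    [0, 0, 0, 0, 0, 0, 80],
    [0, 0, 0, 0, 0, 0, 110],
    [0, 0, 0, 0, 0, 0, 130],
    [0, 0, 0, 0, 0, 0, 150],
    [0, 0, 0, 0, 0, 0, 220],
    [0, 0, 0, 0, 0, 0, 220],
    [0, 0, 0, 0, 0, 0, 220],
    [0, 0, 0, 0, 0, 0, 220],
    [0, 0, 0, 0, 0, 0, 220]
  ],
  "newtons": 60
}}

```text
time: 16.9
eef_pos: [0.5522, 0.216, 0.0378]
tcp_rot: [0.209, 0.968, -0.029, 0.136]
wrist_force: [-3.8, 0.2, 10.2]
gripper_width: 0.0376
finger_force: 58.6
```

Run:
```python
from h import *
go([.5522,.2161,.0382],Rtool(-16,65.4)); s=arm.sense(); print(s['wrist_force'],s['gripper_width'])
```

```text
t 16.9 now [0.5522 0.216  0.0378] q [ 0.48  0.39 -0.38  0.62 -0.22  0.89]
shift cm [0.   0.01 0.04] turn [array([-0.1,  0. , -0.2]), array([-45.2,  20.5, 172.8])]
[-3.81055612  0.17661339 10.18016619] 0.03764112411894968
```

Gripped at 37.6 mm. Now compute the scan pose.

```bash
cat > sp.py <<'E'
from h import *
R0=Rtool(-16,65.4); S0=Rn.from_euler('z',-24.6,degrees=True)
T0=np.array([.5522,.2160,.0378]); o0=np.array([.560,.2125,.003])
rel=S0.inv().apply(T0-o0)      # tcp in scanner frame
win=np.array([.0725,0,.0085]); view=np.array([.5,0,-np.sqrt(3)/2])
def scanpose(label,yaw,pitch,dist=.10):
    S=Rn.from_euler('ZY',[yaw,pitch],degrees=True)
    o=np.array(label)-dist*S.apply(view)-S.apply(win)
    return o+S.apply(rel), S*S0.inv()*R0
if __name__=='__main__':
    print('rel',rel)
    for pt in (30,24):
        P,R=scanpose([.5195,-.251,.053],-4.7,pt); print(pt,P); go(P,R)
E
python3 sp.py
```

```text
rel [-8.54902442e-03 -6.46637980e-05  3.48000000e-02]
30 [ 0.46264599 -0.24639063  0.21630098]
t 16.9 now [0.5522 0.216  0.0378] q [ 0.48  0.39 -0.38  0.62 -0.22  0.89]
shift cm [ -8.95 -46.24  17.85] turn [array([ 7.5, 29.2, 19.3]), array([   2.8,   -0.6, -160.3])]
24 [ 0.44594521 -0.24501758  0.20944404]
t 16.9 now [0.5522 0.216  0.0378] q [ 0.48  0.39 -0.38  0.62 -0.22  0.89]
shift cm [-10.62 -46.1   17.16] turn [array([ 6. , 23.4, 19.4]), array([  11. ,   -2.8, -159.9])]
```

{"name": "arm_command", "arguments": {
  "increments": [
    [0, 0, 1, 0, 0, 0, 220],
    [0, 0, 3, 0, 0, 0, 220],
    [0, 0, 6, 0, 0, 0, 220],
    [0, 0, 10, 0, 0, 0, 220],
    [0, 0, 14, 0, 0, 0, 220],
    [0, 0, 18, 0, 0, 0, 220],
    [0, 0, 22, 0, 0, 0, 220],
    [0, 0, 24, 0, 0, 0, 220],
    [0, 0, 24, 0, 0, 0, 220]
  ]
}}

```text
time: 17.8
eef_pos: [0.5529, 0.2163, 0.2809]
tcp_rot: [0.209, 0.968, -0.028, 0.138]
wrist_force: [-0.0, 0.5, -1.1]
gripper_width: 0.0371
finger_force: 60.4
```

```bash
python3 sp.py
python3 - <<'E'
from h import *
s=arm.sense(); print(s['wrist_force'],s['gripper_width'])
E
```

```text
rel [-8.54902442e-03 -6.46637980e-05  3.48000000e-02]
30 [ 0.46264599 -0.24639063  0.21630098]
t 17.8 now [0.5529 0.2163 0.2809] q [ 0.48  0.24  0.05  1.2  -0.22  0.89]
shift cm [ -9.02 -46.26  -6.46] turn [array([ 7.4, 29.4, 19.3]), array([   3.1,   -0.4, -160.3])]
24 [ 0.44594521 -0.24501758  0.20944404]
t 17.8 now [0.5529 0.2163 0.2809] q [ 0.48  0.24  0.05  1.2  -0.22  0.89]
shift cm [-10.69 -46.13  -7.14] turn [array([ 5.9, 23.6, 19.5]), array([  11.3,   -2.6, -159.9])]
[-0.01527694  0.47679383 -1.11317564] 0.03712246735358737
```

{"name": "arm_command", "arguments": {
  "increments": [
    [-1, -4, 0, 0, 0, 0, 220],
    [-2, -8, 0, 1.5, 5.8, 3.8, 220],
    [-3, -12, 0, 2.2, 8.8, 5.8, 220],
    [-3.5, -16.5, 0, 3, 11.7, 7.7, 220],
    [-4.5, -21, 0, 3.7, 14.7, 9.6, 220],
    [-5, -25.5, 0, 4.4, 17.6, 11.5, 220],
    [-6, -30, 0, 5.2, 20.5, 13.5, 220],
    [-7, -34.5, 0, 5.9, 23.5, 15.4, 220],
    [-8, -39, 0, 6.6, 26.4, 17.3, 220],
    [-8.5, -43, -1, 7.4, 29.4, 19.3, 220],
    [-9, -46.3, -2, 7.4, 29.4, 19.3, 220],
    [-9, -46.3, -3, 7.4, 29.4, 19.3, 220]
  ]
}}

```text
time: 19.0
eef_pos: [0.4608, -0.2506, 0.2449]
tcp_rot: [0.042, 0.991, 0.004, -0.125]
wrist_force: [1.0, 1.3, -1.4]
gripper_width: 0.0375
finger_force: 60.9
```

{"name": "arm_command", "arguments": {
  "increments": [
    [0, 0, -1.5, 0, 0, 0, 220],
    [0, 0, -3, 0, 0, 0, 220],
    [0, 0, -3.5, 0, 0, 0, 220],
    [0, 0, -3.5, 0, 0, 0, 220],
    [0, 0, -3.5, 0, 0, 0, 220]
  ]
}}

```text
time: 19.5
eef_pos: [0.462, -0.247, 0.2125]
tcp_rot: [0.04, 0.992, 0.003, -0.123]
wrist_force: [-0.0, -0.2, -1.5]
gripper_width: 0.0372
finger_force: 60.9
```

```bash
python3 sp.py
python3 - <<'E'
from h import *
s=arm.sense(); print(s['wrist_force'],s['gripper_width'],s['dq'])
p,d=grab('side'); cv2.imwrite('pics/s6.png',cv2.resize(p[160:440,220:500],(600,600))[:,:,::-1])
E
python3 lab.py
```

```text
rel [-8.54902442e-03 -6.46637980e-05  3.48000000e-02]
30 [ 0.46264599 -0.24639063  0.21630098]
t 19.5 now [ 0.462  -0.247   0.2125] q [-0.44  0.49  0.24  1.55 -0.09 -0.35]
shift cm [0.06 0.06 0.38] turn [array([ 0.2, -0.2, -0.1]), array([ 43.7,  -3.3, 174.5])]
24 [ 0.44594521 -0.24501758  0.20944404]
t 19.5 now [ 0.462  -0.247   0.2125] q [-0.44  0.49  0.24  1.55 -0.09 -0.35]
shift cm [-1.61  0.2  -0.3 ] turn [array([-0.3, -6.2, -0.1]), array([ 34.5,  -2.5, 176.5])]
[-0.02223185 -0.20393969 -1.50048198] 0.0371791027637383 [-0.00087094 -0.00225552  0.01232932  0.00054294 -0.00041826 -0.00129814]
top lid [ 534.9 -193.7] [14.6 42.5] 68.3 0.0533
side lid [ 519.2 -252.6] [124.4  60.2] 85.9 0.0528
  label [ 520.6 -248.4] [57.6 27.3] 85.9
```

View pics/s6.png

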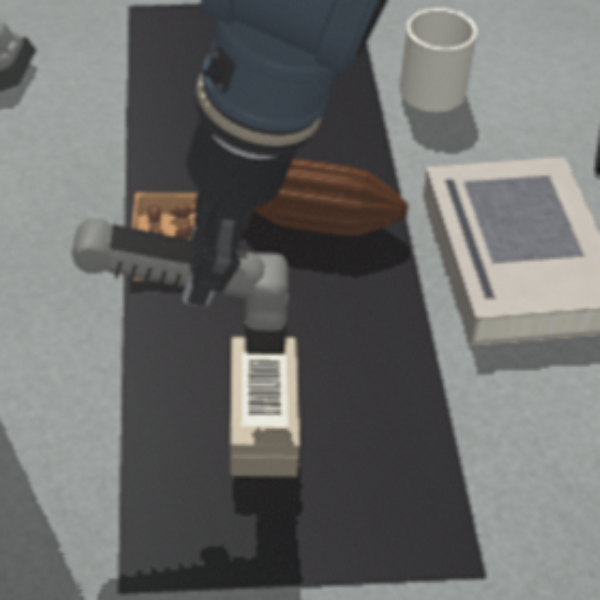

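The scanner is held over the box, with its dark nose end at crop (265,340) above the lid. I'll check the nose against the label with depth.

Run:
```python
from h import *
z=np.load('last_side.npz'); C=cloud('side',z['d']); s=280/600
for v in (285,300,315,325,333,340,346):
    r=C[int(160+v*s)]; k=(r[:,2]>.1)&(r[:,0]>.47)&(r[:,0]<.58)&(r[:,1]<-.2)&(r[:,1]>-.34)
    if k.any(): q=r[k]; print(v,'x',np.round([q[:,0].min(),q[:,0].max()],3),'y',np.round([q[:,1].min(),np.median(q[:,1])],3),'z',np.round(np.median(q[:,2]),3))
P=C[(C[:,:,2]>.135)&(C[:,:,2]<.2)&(C[:,:,0]>.47)&(C[:,:,0]<.58)&(C[:,:,1]<-.2)&(C[:,:,1]>-.34)]; print(P.min(0),P.max(0))
```

```text
285 x [0.47  0.533] y [-0.306 -0.269] z 0.216
300 x [0.471 0.534] y [-0.28  -0.275] z 0.204
315 x [0.5   0.533] y [-0.282 -0.28 ] z 0.191
325 x [0.5   0.532] y [-0.285 -0.283] z 0.183
333 x [0.5   0.531] y [-0.289 -0.286] z 0.176
340 x [0.499 0.531] y [-0.294 -0.29 ] z 0.173
346 x [0.499 0.531] y [-0.292 -0.291] z 0.165
[ 0.49381263 -0.29362937  0.15156693] [ 0.53410732 -0.26453815  0.19992746]
```

Nose centre is at about (0.516,-0.253), tip at 0.15 m, label at (0.520,-0.251). I'll nudge 3 mm and hold.

{"name": "arm_command", "arguments": {
  "increments": [
    [0.3, 0.1, 0.2, 0, 0, 0, 220],
    [0.3, 0.1, 0.2, 0, 0, 0, 220],
    [0.3, 0.1, 0.2, 0, 0, 0, 220],
    [0.3, 0.1, 0.2, 0, 0, 0, 220],
    [0.3, 0.1, 0.2, 0, 0, 0, 220],
    [0.3, 0.1, 0.2, 0, 0, 0, 220],
    [0.3, 0.1, 0.2, 0, 0, 0, 220],
    [0.3, 0.1, 0.2, 0, 0, 0, 220],
    [0.3, 0.1, 0.2, 0, 0, 0, 220],
    [0.3, 0.1, 0.2, 0, 0, 0, 220],
    [0.3, 0.1, 0.2, 0, 0, 0, 220],
    [0.3, 0.1, 0.2, 0, 0, 0, 220]
  ]
}}

```text
time: 20.85
eef_pos: [0.4649, -0.2463, 0.214]
tcp_rot: [0.04, 0.992, 0.003, -0.124]
wrist_force: [0.2, -0.9, -1.0]
gripper_width: 0.0373
finger_force: 60.9
```

{"name": "arm_command", "arguments": {
  "increments": [
    [0, 0, 0, 0, 0, 0, 220],
    [0, 0, 0, 0, 0, 0, 220],
    [0, 0, 0, 0, 0, 0, 220],
    [0, 0, 0, 0, 0, 0, 220],
    [0, 0, 0, 0, 0, 0, 220],
    [0, 0, 0, 0, 0, 0, 220],
    [0, 0, 0, 0, 0, 0, 220],
    [0, 0, 0, 0, 0, 0, 220],
    [0, 0, 0, 0, 0, 0, 220],
    [0, 0, 0, 0, 0, 0, 220]
  ]
}}

```text
time: 21.85
eef_pos: [0.4649, -0.2463, 0.214]
tcp_rot: [0.04, 0.992, 0.003, -0.124]
wrist_force: [-0.1, 0.2, -2.1]
gripper_width: 0.0374
finger_force: 60.9
```

{"name": "arm_command", "arguments": {
  "increments": [
    [0, 0, 2, 0, 0, 0, 220],
    [0, 0, 5, 0, 0, 0, 220],
    [0, 0, 7, 0, 0, 0, 220],
    [0, 0, 7, 0, 0, 0, 220]
  ]
}}

```text
time: 22.25
eef_pos: [0.4657, -0.2466, 0.2863]
tcp_rot: [0.04, 0.992, 0.003, -0.122]
wrist_force: [-0.3, -0.3, -1.8]
gripper_width: 0.0368
finger_force: 60.9
```

Run:
```python
from sp import *
go([.5522,.2160,.28],R0)
```

```text
t 22.25 now [ 0.4657 -0.2466  0.2863] q [-0.44  0.49  0.43  1.74 -0.09 -0.35]
shift cm [ 8.65 46.26 -0.63] turn [array([ -7.4, -29.2, -19.5]), array([ -2.7,   1.1, 160. ])]
```

{"name": "arm_command", "arguments": {
  "increments": [
    [1, 4, 0, -0.7, -2.9, -1.9, 220],
    [2, 8, 0, -1.5, -5.8, -3.8, 220],
    [2.5, 12, 0, -2.2, -8.8, -5.8, 220],
    [3.5, 16.5, 0, -3, -11.7, -7.7, 220],
    [4.2, 21, 0, -3.7, -14.6, -9.6, 220],
    [5, 25.5, 0, -4.4, -17.5, -11.5, 220],
    [6, 30, 0, -5.2, -20.4, -13.5, 220],
    [7, 34.5, 0, -5.9, -23.3, -15.6, 220],
    [8, 39, 0, -6.6, -26.2, -17.5, 220],
    [8.6, 43, 0, -7.4, -29.2, -19.5, 220],
    [8.6, 46.2, 0, -7.4, -29.2, -19.5, 220],
    [8.6, 46.2, -2, -7.4, -29.2, -19.5, 220]
  ]
}}

```text
time: 23.45
eef_pos: [0.551, 0.2199, 0.2644]
tcp_rot: [0.209, 0.968, -0.028, 0.135]
wrist_force: [0.1, -0.1, -0.5]
gripper_width: 0.0375
finger_force: 61.2
```

{"name": "arm_command", "arguments": {
  "increments": [
    [0, 0, -4, 0, 0, 0, 220],
    [0, 0, -8, 0, 0, 0, 220],
    [0, 0, -12, 0, 0, 0, 220],
    [0, 0, -15, 0, 0, 0, 220],
    [0, 0, -17, 0, 0, 0, 220],
    [0, 0, -18.5, 0, 0, 0, 220],
    [0, 0, -19, 0, 0, 0, 220],
    [0, 0, -19, 0, 0, 0, 220]
  ]
}}

```text
time: 24.25
eef_pos: [0.5502, 0.2154, 0.0731]
tcp_rot: [0.211, 0.968, -0.03, 0.133]
wrist_force: [-0.2, -0.6, -0.8]
gripper_width: 0.0373
finger_force: 61.1
```

Run:
```python
from sp import *
go([.5522,.2160,.0378],R0); print(arm.sense()['wrist_force'])
```

```text
t 24.25 now [0.5502 0.2154 0.0731] q [ 0.48  0.35 -0.33  0.71 -0.22  0.89]
shift cm [ 0.2   0.06 -3.53] turn [array([-0.1, -0.3, -0. ]), array([-44.7,  20.5, 173.1])]
[-0.15404834 -0.59360821 -0.84000231]
```

{"name": "arm_command", "arguments": {
  "increments": [
    [0.2, 0, -1.2, -0.1, -0.3, 0, 220],
    [0.2, 0, -2.2, -0.1, -0.3, 0, 220],
    [0.2, 0, -2.8, -0.1, -0.3, 0, 220],
    [0.2, 0, -3.1, -0.1, -0.3, 0, 220],
    [0.2, 0, -3.3, -0.1, -0.3, 0, 220],
    [0.2, 0, -3.3, -0.1, -0.3, 0, 220]
  ]
}}

```text
time: 24.85
eef_pos: [0.553, 0.2158, 0.0411]
tcp_rot: [0.211, 0.967, -0.029, 0.137]
wrist_force: [0.1, 0.1, -1.0]
gripper_width: 0.0372
finger_force: 61.1
```

{"name": "arm_command", "arguments": {
  "increments": [
    [0, 0, -0.1, 0, 0, 0, 220],
    [0, 0, -0.2, 0, 0, 0, 220],
    [0, 0, -0.2, 0, 0, 0, 220]
  ]
}}

```text
time: 25.15
eef_pos: [0.553, 0.2158, 0.0391]
tcp_rot: [0.211, 0.967, -0.029, 0.137]
wrist_force: [-0.2, 0.1, -1.4]
gripper_width: 0.0375
finger_force: 61.1
```

{"name": "arm_command", "arguments": {
  "increments": [
    [0, 0, -0.1, 0, 0, 0, 220],
    [0, 0, -0.2, 0, 0, 0, 220],
    [0, 0, -0.2, 0, 0, 0, 220]
  ]
}}

```text
time: 25.45
eef_pos: [0.5532, 0.2158, 0.0378]
tcp_rot: [0.211, 0.967, -0.029, 0.137]
wrist_force: [-6.0, -1.8, 12.1]
gripper_width: 0.0373
finger_force: 63.1
```

Touching the mat. Release and back off along the tool.

{"name": "arm_command", "arguments": {
  "increments": [
    [0, 0, 0.1, 0, 0, 0, 220],
    [0, 0, 0.1, 0, 0, 0, 120],
    [0, 0, 0.1, 0, 0, 0, 60],
    [0, 0, 0.1, 0, 0, 0, 0],
    [0, 0, 0.1, 0, 0, 0, 0],
    [0, 0, 0.1, 0, 0, 0, 0],
    [-0.3, 0.1, 1.2, 0, 0, 0, 0],
    [-0.8, 0.4, 3.2, 0, 0, 0, 0],
    [-1.8, 0.8, 7, 0, 0, 0, 0],
    [-2.8, 1.3, 11, 0, 0, 0, 0],
    [-6, 1.3, 15, 0, 0, 0, 0],
    [-10, 1.3, 18, 0, 0, 0, 0]
  ]
}}

```text
time: 26.65
eef_pos: [0.4536, 0.2289, 0.2194]
tcp_rot: [0.211, 0.967, -0.028, 0.138]
wrist_force: [0.2, 1.8, 1.0]
gripper_width: 0.0857
finger_force: 0.0
```

{"name": "arm_command", "arguments": {
  "increments": [
    [0, -4, 3, 0, 0, 0, 0],
    [0, -9, 6, 0, 0, 0, 0],
    [0, -14, 6, 0, 0, 0, 0],
    [0, -19, 6, 0, 0, 0, 0],
    [0, -24, 6, 0, 0, 0, 0],
    [0, -24, 6, 0, 0, 0, 0]
  ]
}}

```text
time: 27.25
eef_pos: [0.453, -0.0157, 0.2775]
tcp_rot: [0.213, 0.967, -0.03, 0.138]
wrist_force: [-0.1, -0.1, -0.0]
gripper_width: 0.0853
finger_force: 0.0
```

```bash
python3 scan.py; python3 lab.py; python3 -c "
from h import *
p,d=grab('top'); C=cloud('top',d)
for n,(u0,v0,u1,v1),h in [('pod',(300,140,352,230),.012),('tray',(305,230,368,275),.012)]:
    c=C[v0:v1,u0:u1].reshape(-1,3); c=c[(c[:,2]>h)&(c[:,2]<.1)]; print(n,cv2.minAreaRect(c[:,:2].astype(np.float32)*1000),len(c))
p,d=grab('side','end.png')"
```

```text
top 1440 yaw -25.36 len 0.1926 w 0.0356 resid 0.0005
   from heel [0.5618 0.2117]
   from nose [0.5596 0.2128]
  top z along [0.0394, 0.0477, 0.0612, 0.0672, 0.0694]
side 1239 yaw -26.56 len 0.1902 w 0.0286 resid 0.0007
   from heel [0.5623 0.2025]
   from nose [0.558  0.2046]
  top z along [0.0383, 0.0446, 0.0569, 0.0636, 0.0639]
[ 0.06 -0.11 -0.34  1.09 -0.13  0.48]
top lid [ 519.2 -250.3] [121.5  61.4] 86.1 0.0534
  label [ 503.2 -277. ] [0. 0.] 0.0
side lid [ 519.2 -252.9] [122.6  60. ] 86.0 0.0528
  label [ 520.6 -249.6] [59.8 27.5] 85.9
pod ((634.7930297851562, 7.538593292236328), (179.3441925048828, 109.4355697631836), 5.705103397369385) 1527
tray ((0.0, 0.0), (0.0, 0.0), 0.0) 0
```

View pics/end.png

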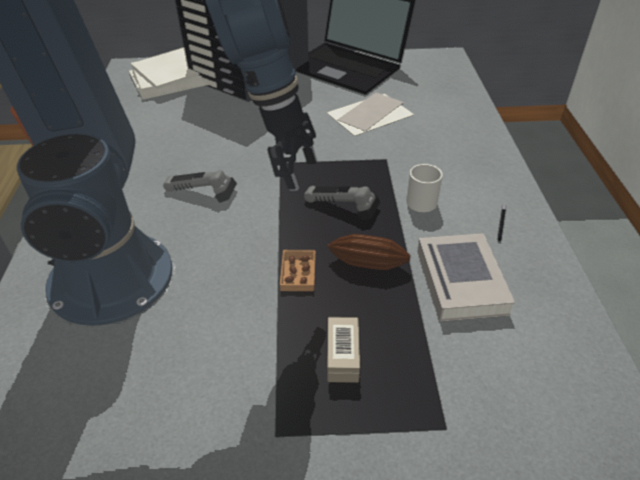

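The final view shows the box label-up at (343,345) and the scanner back at (340,197). Pod, tray, book and mug sit at their original pixels, and the arm is clear, so I'm handing in.

```bash
python3 -c "
from cell import arm
print(arm.hand_in())"
```

```text
the job is handed in; nothing more can be done
None
```

The box now lies lid and label up on the mat, the scanner was held still about 10 cm above the label for 2 s and laid back as it was, and I handed the job in at about 27 s; no verdict came back.

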